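Fetch the orange ink from behind the bottles and put it on the scale

ROBOT

A 6-joint arm with a two-finger parallel gripper is mounted at the origin on the work surface. World frame = base frame: x ahead of the robot, y to its left, z up, the work surface at z = 0. Lengths are in m, angles in degrees, forces in N, time in s.
With the tool pointing down it reaches from about 0.3 to 0.75 m from the base axis. Payload 8.5 kg.
Tool frame: the origin (TCP) lies midway between the tips of the shut fingers; the grasp point (between the pads) lies 19 mm behind it; z points along the fingers, y is the line along which they close (so a half turn about z gives the same grasp; the last joint's range is limited). The gripper opens to 85 mm and grips with 20 to 120 N. Pads are 22 mm wide; open, the fingers measure 114 mm over their backs; the gripper's body (76 mm by 85 mm) begins 54 mm behind the grasp point. The pads swing forward as they close: fully open they stand 13 mm farther back than shut.
Start: joints at [-82.007, 21.807, 74.336, -0, 83.858, -12.336], TCP at [0.191, -0.516, 0.231] pointing down, gripper open.
Joint ranges: [-178.18, 178.18], [-50.72, 133.34], [12.68, 142.11], [-81.47, 261.47], [9.98, 163.14], [-165.26, 165.26]. Speed limits (degrees/s): [136.94, 136.94, 180, 180, 180, 180].

INTERFACE

Orientations are given as a 3x3 rotation matrix whose columns are the frame's x, y, z axes.
In Python, from rig import env, get_image, close_job gives the robot as it stands.
- The arm moves only by the tool step_arm, never from a script. Its argument "targets" is a list of rows, each a list of 2 entries, a list of its own where there are three numbers: the shift along the tool's x, y, z as a fraction of full scale, then the turn, a rotation vector about the tool's x, y, z as a fraction of full scale. In form: [[[x, y, z], [wx, wy, wz]], ...]. A call has 1 to 10 rows; each row is the pose to reach, as a shift and turn from the pose commanded when the call began, along the tool's axes at that moment; what a row does not reach only later rows make up. Full scale, the value 1, is 0.3 m for a shift and 45 degrees for a turn. A row lasts 1/12 s, in which the tool goes at most 41.7 mm and 7.16 degrees, less where a joint would pass 70% of its speed; a pose out of reach is approached as far as the arm can. A call with a number of a shift or a turn outside -1 to 1 is refused whole. A call with a gripper value outside its range is refused whole. "jaw" is the finger opening in mm, from 0 to 85.4, set as the call begins (left out, the last holds). The fingers move at their own pace and stop on an object; "grip_force" is the grip in N (left out, the last holds). Time passes only in rows, so rows that repeat a pose let the fingers close. It gives the time, the measured TCP pose, the force, the opening and the grip force at its end, in the units of the state.
- env.observe(): the state, without advancing time (a new reading comes with each control period).
- get_image(name): name is "side" or "top"; returns a dict with "img" (400x640x3 uint8, red, green, blue), "z_map" (400x640 float32, m along the optical axis (not along the pixel's ray), 0 where there is no reading), "intrinsics" (3x3 intrinsics, pixels), "rvec" (rotation vector, rad) and "tvec" (3), from world to camera coordinates, as OpenCV has them. Camera axes: x right, y down, z forward; pixel columns grow to the right and rows downward; lengths in m; the calibration is good to about 2 mm. A picture is of the moment at which its call begins.
- close_job(): hands the job in; it is judged then, once.
The state is a dict: "time_s": time; "q": joint angles; "qvel": joint speeds; "joint_efforts": joint torques, N m; "position": TCP position; "tool_rot": TCP orientation; "ft_force": force on the tool from outside, world axes, zero at the start; "wrist_torque": the same for the moment, N m; "grip_width": finger opening in m; "gripper_force": force on a finger pad.
Only numpy, scipy, OpenCV 4.12 (cv2) and the standard library are available. Lean on these libraries where they do the work, as an engineer would, in place of code of your own. Each camera call takes 0.05 s, during which the arm holds its last target. There are 200 camera calls.

TASK

Put the orange ink tin in the middle of the scale's pan: first take the two bottles that stand before it, the red and the yellow, out of its bay and stand them in the white side tray, then fetch the tin, and once it is on the scale put each bottle back on the very spot where it stood before. Keep everything upright and set it down gently rather than dropping it, and leave the blue tin and the green and white bottles in the other bay where they are.

Things in the scene. Friction and masses are not known exactly. Their poses are not given: they have to be found in the camera images.
- orange_tin: orange ink tin: upright cylinder 58 mm in diameter, 62 mm tall, orange label and lid; about 320 g. At the start it stands at the back of the dark bay. Origin: centre of its underside, z up.
- red_bottle: red bottle with a tall red screw cap: upright cylinder 36 mm in diameter (the same all the way up), 112 mm tall, cap from 70 to 112 mm; about 140 g. At the start it stands in the dark bay, on the front or the middle spot (they change places). Origin: centre of its underside, z up.
- yellow_bottle: yellow bottle with a tall yellow screw cap: upright cylinder 36 mm in diameter (the same all the way up), 112 mm tall, cap from 70 to 112 mm; about 140 g. At the start it stands in the dark bay, on the front or the middle spot (they change places). Origin: centre of its underside, z up.
- dark_bay: fixed dark steel channel, open on top and at its front: 200 mm long, 82 mm wide inside, walls 60 mm high and 4 mm thick, floor 3 mm. Origin: centre of its underside; x along it from the open front to the back wall (inner face at +96 mm). On y = 0: ringed bottle spots at x = -66 (front) and -20 (middle), tin at +33 mm; fingers fit neither beside it nor before it.
- side_tray: fixed white tray, 200 mm (x) by 110 mm (y), 25 mm high, walls and floor 4 mm thick; the side area for the bottles, with room for both along its x axis. The tray, the scale and the two bays stand side by side in any order. Origin: centre of its underside; z up.
- pan (a point): centre of the top of the round steel pan (110 mm in diameter, top 34 mm above the bench) of the fixed grey bench scale (140 by 130 mm). z up.
- blue_tin: blue ink tin: upright cylinder 58 mm in diameter, 62 mm tall, blue label and lid; about 320 g. At the start it stands at the back of the light bay. Origin: centre of its underside, z up. To be left alone.
- green_bottle: green bottle with a tall green screw cap: upright cylinder 36 mm in diameter (the same all the way up), 112 mm tall, cap from 70 to 112 mm; about 140 g. At the start it stands in the light bay, on the front or the middle spot (they change places). Origin: centre of its underside, z up. To be left alone.
- white_bottle: white bottle with a tall white screw cap: upright cylinder 36 mm in diameter (the same all the way up), 112 mm tall, cap from 70 to 112 mm; about 140 g. At the start it stands in the light bay, on the front or the middle spot (they change places). Origin: centre of its underside, z up. To be left alone.
- light_bay: fixed light aluminium channel, open on top and at its front: 200 mm long, 82 mm wide inside, walls 60 mm high and 4 mm thick, floor 3 mm. Origin: centre of its underside; x along it from the open front to the back wall (inner face at +96 mm). On y = 0: ringed bottle spots at x = -66 (front) and -20 (middle), tin at +33 mm. Contents to be left alone.
Not all that is in view belongs to the job. There is more than one size of the yellow_bottle; the job needs the smallest.

How it is judged (in metres and radians):
On the way, in this order (a step that is already met when the one before it is completed fails the run):
1. the red and the yellow bottle both stand upright in the side tray (x of red_bottle in the frame of side_tray between -0.085 and 0.085 m and y of red_bottle in the frame of side_tray between -0.045 and 0.045 m and z of each of red_bottle, yellow_bottle in the frame of side_tray below 0.01 m and angle between each of red_bottle, yellow_bottle's own z axis and vertical below 0.12 rad and linear speed of each of red_bottle, yellow_bottle below 0.05 m/s and x of yellow_bottle in the frame of side_tray between -0.085 and 0.085 m and y of yellow_bottle in the frame of side_tray between -0.045 and 0.045 m), for 0.2 s.
2. the orange tin stands on the scale's pan while both bottles are still in the side tray (all of step 1 and distance between orange_tin and pan below 0.015 m and angle between orange_tin's own z axis and vertical below 0.1 rad and linear speed of orange_tin below 0.02 m/s), for 0.2 s.
At the end, for the whole second after the job is handed in: The orange tin stands upright on the pan, its centre within 15 mm of the pan's centre; the red and the yellow bottle each stand upright within 15 mm of where they stood at the start; all released and at rest (distance between orange_tin and pan below 0.015 m and angle between each of orange_tin, red_bottle, yellow_bottle's own z axis and vertical below 0.1 rad and linear speed of each of orange_tin, red_bottle, yellow_bottle below 0.02 m/s and distance of each of red_bottle, yellow_bottle from where it was at the start of the episode below 0.015 m); the robot touches nothing.
It fails at once if the blue tin, the green or the white bottle was moved (more than 12 mm) (distance of any of blue_tin, green_bottle, white_bottle from where it was at the start of the episode above 0.012 m).
It fails at once if the orange tin, the red or the yellow bottle tipped over (more than 40 degrees) (angle between any of orange_tin, red_bottle, yellow_bottle's own z axis and vertical above 0.7 rad).
It fails at once if the orange tin, the red or the yellow bottle was dropped (fell free from about 2 cm or more) ((contact force between orange_tin and the fingers below 0.01 N and linear speed of orange_tin above 0.6 m/s) or (contact force between red_bottle and the fingers below 0.01 N and linear speed of red_bottle above 0.6 m/s) or (contact force between yellow_bottle and the fingers below 0.01 N and linear speed of yellow_bottle above 0.6 m/s)).
It also fails if it takes over 136 s, if anything falls off the work surface, if the arm or the gripper's body presses on something with over 40 N, if the wrist force passes 120 N, or if a joint passes its speed limit or range.

## Working session

There is one attempt and no reset: what is moved stays moved. The work goes in short steps, Python scripts to look and compute and a tool call to move; the robot and the scene stay as the last step left them, time stands still between calls to the robot, and variables do not carry over. Pictures are saved under pics/ and viewed, at most 14 in all, crops included, and the job is handed in when it is done.

Besides the shell and the picture viewer there is one more tool, called after "Request:" as name(argument=value, ...) on one line, values as JSON. step_arm: Moves the arm, as the interface text tells. Its arguments: {"type":"object","properties":{"targets":{"type":"array","items":{"type":"array"}},"jaw":{"type":"number"},"grip_force":{"type":"number"}},"required":["targets"]}

```bash
mkdir -p pics; ls; cat > h.py <<'E'
import numpy as np, cv2
from rig import env,get_image,close_job
def cam(n):
    d=get_image(n); d['R']=cv2.Rodrigues(np.array(d['rvec'],float))[0]; d['t']=np.array(d['tvec'],float).reshape(3); d['K']=np.array(d['intrinsics']); return d
def save(n,im,s=1): cv2.imwrite('pics/'+n+'.png',cv2.resize(im[:,:,::-1],None,fx=s,fy=s))
def ray(d,u,v,z):
    r=d['R'].T@np.linalg.inv(d['K'])@np.array([u,v,1.]); c=-d['R'].T@d['t']; return c+r*(z-c[2])/r[2]
def cloud(d):
    Z=d['z_map']; v,u=np.mgrid[:400,:640]; p=np.linalg.inv(d['K'])@np.stack([u.ravel()*Z.ravel(),v.ravel()*Z.ravel(),Z.ravel()])
    P=(d['R'].T@(p-d['t'][:,None])).T.reshape(400,640,3); P[Z==0]=np.nan; return P
def proj(d,p): 
    q=d['K']@(d['R']@np.array(p)+d['t']); return q[:2]/q[2]
E
python3 - <<'E'
from h import *
a=cam('top');b=cam('side');save('top',a['img']);save('side',b['img'])
for d in(a,b):print(d['K'],-d['R'].T@d['t'],d['R'])
s=env.observe();print(s['position'],s['tool_rot'],s['time_s'])
E
```

```text
pics
[[439.41181034   0.         317.39381474]
 [  0.         439.41181034 195.41136561]
 [  0.           0.           1.        ]] [ 4.20782628e-01 -2.76864411e-04  1.10808268e+00] [[ 1.31191235e-03 -9.99873883e-01 -1.58271221e-02]
 [-9.95900885e-01  1.25062534e-04 -9.04511525e-02]
 [ 9.04417244e-02  1.58809089e-02 -9.95775121e-01]]
[[473.62527574   0.         315.89548683]
 [  0.         473.62527574 202.00087278]
 [  0.           0.           1.        ]] [0.25283892 0.73608067 0.95970072] [[-9.50976089e-01 -3.09263952e-01  5.34391337e-04]
 [-2.36015704e-01  7.24621433e-01 -6.47472290e-01]
 [ 1.99852608e-01 -6.15856791e-01 -7.62088806e-01]]
[ 0.19102636 -0.51550105  0.23078477] [[ 9.37719385e-01  3.47393624e-01 -1.61414633e-04]
 [ 3.47393548e-01 -9.37718602e-01  1.24339548e-03]
 [ 2.80586156e-04 -1.22203044e-03 -9.99999214e-01]] 0.1
```

View pics/top.png

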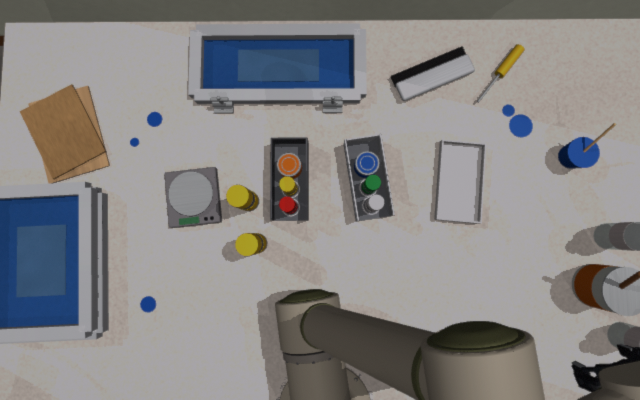

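View pics/side.png

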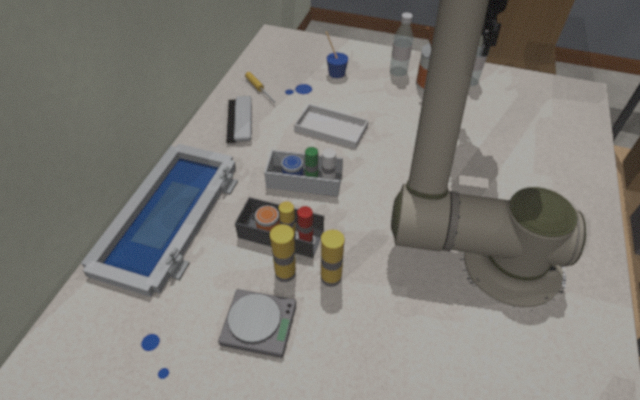

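The three candidate yellow bottles are at top pixels (288,185) in the dark bay, (240,197) and (247,244). The last two stand free on the bench. Next I measure their sizes and the fixtures.

```bash
python3 - <<'E'
from h import *
a=cam('top');b=cam('side');save('crop',a['img'][120:270,150:500],2.2)
for n,d in(('top',a),('side',b)):
    P=cloud(d);hsv=cv2.cvtColor(d['img'],cv2.COLOR_RGB2HSV);H,S,V=[hsv[...,i].astype(int) for i in range(3)]
    M={'yellow':(H>=22)&(H<=34)&(S>150)&(V>70),'red':((H<4)|(H>174))&(S>150)&(V>70),'orange':(H>=5)&(H<=17)&(S>140)&(V>90),'blue':(H>100)&(H<120)&(S>120),'green':(H>60)&(H<90)&(S>120)}
    for k,m in M.items():
        c,l,st,ce=cv2.connectedComponentsWithStats(m.astype(np.uint8))
        for i in range(1,c):
            if st[i,4]<40:continue
            Q=P[l==i];Q=Q[np.isfinite(Q[:,0])];
            if len(Q)<10:continue
            zt=np.percentile(Q[:,2],95);T=Q[Q[:,2]>zt-.006]
            if T[:,0].min()<0.2 or zt<.04: continue
            ml=(l==i)&(P[...,2]>zt-.006)
            print(n,k,ce[i].round(),st[i,4],'ztop',zt.round(4),'top mid',((T.min(0)+T.max(0))/2).round(4),'ext',np.ptp(T,0).round(4))
# fixtures from top
P=cloud(a);z=P[...,2]
def rect(name,u0,u1,v0,v1,lo,hi):
    m=np.zeros((400,640),bool);m[v0:v1,u0:u1]=1;m&=(z>lo)&(z<hi)
    q=P[m][:,:2].astype(np.float32);print(name,len(q),np.median(P[m][:,2]),cv2.minAreaRect(q))
rect('dark',260,320,128,230,.05,.063);rect('light',335,400,128,230,.05,.063);rect('tray',425,495,130,232,.018,.03)
rect('scale',155,225,158,235,.012,.032);rect('pan',155,225,158,235,.0325,.04)
m=(z>.0)&(z<.06);
for p in((192,193),(460,182),(182,222)):print(p,P[p[1],p[0]])
E
```

```text
top yellow [287. 184.] 215 ztop 0.1179 top mid [0.5372 0.086  0.1161] ext [0.0327 0.0346 0.0084]
top yellow [239. 196.] 466 ztop 0.1595 top mid [0.507  0.189  0.1576] ext [0.0463 0.0467 0.0078]
top yellow [254. 203.] 50 ztop 0.07 top mid [0.5007 0.1752 0.0716] ext [0.0357 0.0216 0.0091]
top yellow [249. 244.] 499 ztop 0.1594 top mid [0.4019 0.1672 0.1576] ext [0.0473 0.0479 0.0084]
top red [287. 204.] 203 ztop 0.118 top mid [0.4915 0.0855 0.1162] ext [0.0322 0.0341 0.0079]
top orange [288. 164.] 261 ztop 0.0694 top mid [0.5924 0.0859 0.0679] ext [0.0466 0.0459 0.009 ]
top blue [579. 153.] 902 ztop 0.0625 top mid [ 0.6215 -0.6194  0.0621] ext [0.0706 0.0746 0.011 ]
top blue [367. 162.] 263 ztop 0.0696 top mid [ 0.5945 -0.1011  0.0682] ext [0.0464 0.0459 0.0092]
top blue [ 39. 261.] 9970 ztop 0.0417 top mid [0.3593 0.6977 0.0406] ext [0.3149 0.2084 0.0098]
top green [372. 183.] 217 ztop 0.1177 top mid [ 0.5416 -0.1106  0.1157] ext [0.0324 0.0323 0.008 ]
side red [304. 216.] 196 ztop 0.116 top mid [0.4911 0.0909 0.114 ] ext [0.032  0.0338 0.0079]
side orange [422.  77.] 62 ztop 0.0734 t
[... 478 characters left out ...]
2757549286)
light 512 0.059223391195955266 ((0.5620903968811035, -0.10735860466957092), (0.20040246844291687, 0.09039164334535599), 8.658507347106934)
tray 559 0.024083414398785148 ((0.5556514263153076, -0.3387170135974884), (0.11200159043073654, 0.2003629207611084), 84.7488784790039)
scale 1537 0.02443694380963757 ((0.5162255764007568, 0.32992562651634216), (0.1404106169939041, 0.13146281242370605), 6.5635175704956055)
pan 1311 0.03483704077041612 ((0.5233420133590698, 0.3296669125556946), (0.10672350972890854, 0.10793309658765793), 0.7103055715560913)
(192, 193) [0.52438719 0.32638558 0.03360631]
(460, 182) [ 0.55498752 -0.34183387  0.00340836]
(182, 222) [0.45309395 0.35128405 0.02687092]
```

View pics/crop.png

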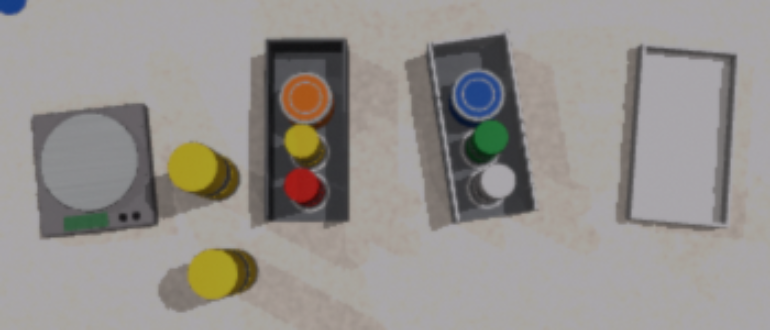

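The crop shows red in front (crop 302,185), the small yellow in the middle (302,142) and the orange tin at the back (305,97). The two bench yellows at (200,167) and (215,273) measure about 160 mm tall and 48 mm across. The one in the bay is about 115 mm at the top and 36 mm across, so it's the smallest and fits the description.

The rest of the plan: red (0.493, 0.086), yellow (0.539, 0.086), tin (0.592, 0.086), pan (0.5235, 0.3295), tray centre (0.5556, -0.3387) with yaw -5°.

Request:
step_arm(targets=[[[0.3, -0.28, -0.033], [0, 0, 0.15]], [[0.82, -0.765, -0.033], [0, 0, 0.452]], [[0.82, -0.765, -0.033], [0, 0, 0.452]], [[0.82, -0.765, -0.033], [0, 0, 0.452]], [[0.82, -0.765, -0.033], [0, 0, 0.452]], [[0.82, -0.765, -0.033], [0, 0, 0.452]], [[0.82, -0.765, -0.033], [0, 0, 0.452]], [[0.82, -0.765, -0.033], [0, 0, 0.452]], [[0.82, -0.765, -0.033], [0, 0, 0.452]], [[0.82, -0.765, -0.033], [0, 0, 0.452]]], jaw=65)

```text
time_s: 1.03
position: [0.3427, -0.2133, 0.2414]
tool_rot: [[1.0, 0.004, 0.0], [0.004, -1.0, -0.0], [0.0, 0.0, -1.0]]
ft_force: [0.8, -1.4, 0.1]
grip_width: 0.0647
gripper_force: 0.0
```

Request:
step_arm(targets=[[[0.5, -0.998, 0], [0, 0, 0.0]], [[0.5, -0.998, 0], [0, 0, 0.0]], [[0.5, -0.998, 0], [0, 0, 0.0]], [[0.5, -0.998, 0], [0, 0, 0.0]], [[0.5, -0.998, 0], [0, 0, 0.0]], [[0.5, -0.998, 0], [0, 0, 0.0]], [[0.5, -0.998, 0], [0, 0, 0.0]], [[0.5, -0.998, 0], [0, 0, 0.0]], [[0.5, -0.998, 0], [0, 0, 0.0]], [[0.5, -0.998, 0], [0, 0, 0.0]]])

```text
time_s: 1.87
position: [0.4929, 0.0846, 0.2405]
tool_rot: [[1.0, 0.002, -0.001], [0.002, -1.0, -0.0], [-0.001, 0.0, -1.0]]
ft_force: [-0.0, -0.4, -0.0]
grip_width: 0.0648
gripper_force: 0.0
```

Request:
step_arm(targets=[[[0, -0.003, 0.1], [0, 0, 0]], [[0, -0.003, 0.2], [0, 0, 0]], [[0, -0.003, 0.3], [0, 0, 0]], [[0, -0.003, 0.4], [0, 0, 0]], [[0, -0.003, 0.48], [0, 0, 0]], [[0, -0.003, 0.52], [0, 0, 0]], [[0, -0.003, 0.535], [0, 0, 0]], [[0, -0.003, 0.535], [0, 0, 0]], [[0, -0.003, 0.535], [0, 0, 0]], [[0, -0.003, 0.535], [0, 0, 0]]])

```text
time_s: 2.7
position: [0.4927, 0.0845, 0.0818]
tool_rot: [[1.0, -0.001, 0.002], [-0.001, -1.0, -0.0], [0.002, 0.0, -1.0]]
ft_force: [-0.2, 0.0, -0.1]
grip_width: 0.0649
gripper_force: 0.0
```

Request:
step_arm(targets=[[[0, 0, 0], [0, 0, 0]], [[0, 0, 0], [0, 0, 0]], [[0, 0, 0], [0, 0, 0]], [[0, 0, 0], [0, 0, 0]], [[0, 0, 0], [0, 0, 0]], [[0, 0, 0], [0, 0, 0]], [[0, 0, 0], [0, 0, 0]], [[0, 0, 0], [0, 0, 0]], [[0, 0, 0], [0, 0, 0]], [[0, 0, 0], [0, 0, 0]]], jaw=20, grip_force=30)

```text
time_s: 3.53
position: [0.4925, 0.0853, 0.0814]
tool_rot: [[1.0, 0.0, 0.001], [0.0, -1.0, -0.0], [0.001, 0.0, -1.0]]
ft_force: [0.2, 0.6, 5.8]
grip_width: 0.0353
gripper_force: 29.7
```

Request:
step_arm(targets=[[[0, 0, -0.02], [0, 0, 0]], [[0, 0, -0.07], [0, 0, 0]], [[0, 0, -0.15], [0, 0, 0]], [[0, 0, -0.25], [0, 0, 0]], [[0, 0, -0.35], [0, 0, 0]], [[0, 0, -0.45], [0, 0, 0]], [[0, 0, -0.52], [0, 0, 0]], [[0, 0, -0.545], [0, 0, 0]], [[0, 0, -0.545], [0, 0, 0]], [[0, 0, -0.545], [0, 0, 0]]])

```text
time_s: 4.37
position: [0.4916, 0.0852, 0.2432]
tool_rot: [[1.0, -0.0, -0.002], [-0.0, -1.0, 0.0], [-0.002, -0.0, -1.0]]
ft_force: [0.3, 0.2, -1.6]
grip_width: 0.0354
gripper_force: 30.1
```

Request:
step_arm(targets=[[[0.01, 0.04, 0], [0, 0, 0]], [[0.03, 0.12, 0], [0, 0, 0]], [[0.06, 0.22, 0], [0, 0, 0]], [[0.08, 0.32, 0], [0, 0, 0]], [[0.11, 0.43, 0], [0, 0, 0]], [[0.13, 0.54, 0], [0, 0, 0]], [[0.16, 0.65, 0], [0, 0, 0]], [[0.18, 0.76, 0], [0, 0, 0]], [[0.2, 0.86, 0], [0, 0, 0]], [[0.22, 0.96, 0], [0, 0, 0]]])

```text
time_s: 5.2
position: [0.5575, -0.2053, 0.2422]
tool_rot: [[1.0, -0.001, -0.003], [-0.001, -1.0, 0.002], [-0.003, -0.002, -1.0]]
ft_force: [-0.4, 0.5, -1.3]
grip_width: 0.035
gripper_force: 30.2
```

Request:
step_arm(targets=[[[0.03, 0.1, 0], [0, 0, 0]], [[0.05, 0.2, 0], [0, 0, 0]], [[0.07, 0.3, 0], [0, 0, 0]], [[0.1, 0.38, 0], [0, 0, 0]], [[0.12, 0.43, 0], [0, 0, 0]], [[0.138, 0.46, 0], [0, 0, 0]], [[0.138, 0.467, 0], [0, 0, 0]], [[0.138, 0.467, 0], [0, 0, 0]], [[0.138, 0.467, 0], [0, 0, 0]], [[0.138, 0.467, 0], [0, 0, 0]]])

```text
time_s: 6.03
position: [0.5991, -0.3423, 0.244]
tool_rot: [[1.0, 0.0, -0.001], [0.0, -1.0, 0.001], [-0.001, -0.001, -1.0]]
ft_force: [-0.9, -0.2, -2.4]
grip_width: 0.035
gripper_force: 30.2
```

Request:
step_arm(targets=[[[0, 0, 0.05], [0, 0, 0]], [[0, 0, 0.12], [0, 0, 0]], [[0, 0, 0.2], [0, 0, 0]], [[0, 0, 0.28], [0, 0, 0]], [[0, 0, 0.36], [0, 0, 0]], [[0, 0, 0.43], [0, 0, 0]], [[0, 0, 0.48], [0, 0, 0]], [[0, 0, 0.51], [0, 0, 0]], [[0, 0, 0.525], [0, 0, 0]], [[0, 0, 0.525], [0, 0, 0]]])

```text
time_s: 6.87
position: [0.5993, -0.3425, 0.0864]
tool_rot: [[1.0, 0.0, -0.001], [0.0, -1.0, 0.0], [-0.001, -0.0, -1.0]]
ft_force: [-0.4, 0.3, -0.1]
grip_width: 0.0353
gripper_force: 30.2
```

Request:
step_arm(targets=[[[0, 0, 0.003], [0, 0, 0]], [[0, 0, 0.006], [0, 0, 0]], [[0, 0, 0.009], [0, 0, 0]], [[0, 0, 0.011], [0, 0, 0]], [[0, 0, 0.011], [0, 0, 0]], [[0, 0, 0.011], [0, 0, 0]]])

```text
time_s: 7.37
position: [0.5994, -0.3429, 0.0836]
tool_rot: [[1.0, -0.0, 0.0], [-0.0, -1.0, -0.0], [0.0, 0.0, -1.0]]
ft_force: [-0.4, 0.4, -0.8]
grip_width: 0.0351
gripper_force: 30.2
```

Request:
step_arm(targets=[[[0, 0, 0.003], [0, 0, 0]], [[0, 0, 0.005], [0, 0, 0]], [[0, 0, 0.006], [0, 0, 0]], [[0, 0, 0.006], [0, 0, 0]]])

```text
time_s: 7.7
position: [0.5996, -0.343, 0.0825]
tool_rot: [[1.0, -0.0, 0.001], [-0.0, -1.0, -0.001], [0.001, 0.001, -1.0]]
ft_force: [-1.7, 0.6, 4.9]
grip_width: 0.0351
gripper_force: 30.8
```

Request:
step_arm(targets=[[[0, 0, 0], [0, 0, 0]], [[0, 0, 0], [0, 0, 0]], [[0, 0, 0], [0, 0, 0]], [[0, 0, 0], [0, 0, 0]], [[0, 0, 0], [0, 0, 0]], [[0, 0, 0], [0, 0, 0]], [[0, 0, 0], [0, 0, 0]], [[0, 0, 0], [0, 0, 0]]], jaw=65)

```text
time_s: 8.37
position: [0.5994, -0.3429, 0.0816]
tool_rot: [[1.0, -0.0, -0.0], [-0.0, -1.0, 0.0], [-0.0, -0.0, -1.0]]
ft_force: [-0.2, 0.2, 0.3]
grip_width: 0.0643
gripper_force: 0.0
```

Request:
step_arm(targets=[[[0, 0, -0.05], [0, 0, 0]], [[0, 0, -0.15], [0, 0, 0]], [[0, 0, -0.28], [0, 0, 0]], [[0, 0, -0.42], [0, 0, 0]], [[0, 0, -0.54], [0, 0, 0]], [[0, 0, -0.54], [0, 0, 0]], [[0, 0, -0.54], [0, 0, 0]], [[0, 0, -0.54], [0, 0, 0]]])

```text
time_s: 9.03
position: [0.5991, -0.3427, 0.2427]
tool_rot: [[1.0, -0.0, -0.001], [-0.0, -1.0, 0.001], [-0.001, -0.001, -1.0]]
ft_force: [0.6, -0.0, -0.4]
grip_width: 0.065
gripper_force: 0.0
```

```bash
cat >> h.py <<'E'
def mid(d,box,lo,hi):
    P=cloud(d);m=np.zeros((400,640),bool);u0,u1,v0,v1=box;m[v0:v1,u0:u1]=1;m&=(P[...,2]>lo)&(P[...,2]<hi);Q=P[m]
    return len(Q),((Q.min(0)+Q.max(0))/2).round(4),np.ptp(Q,0).round(4)
E
python3 - <<'E'
from h import *
s=env.observe();print(s['position'],s['grip_width'])
a=cam('top');save('t2',a['img'])
E
```

```text
[ 0.59913367 -0.34272866  0.24271001] 0.06497252186538163
```

View pics/t2.png

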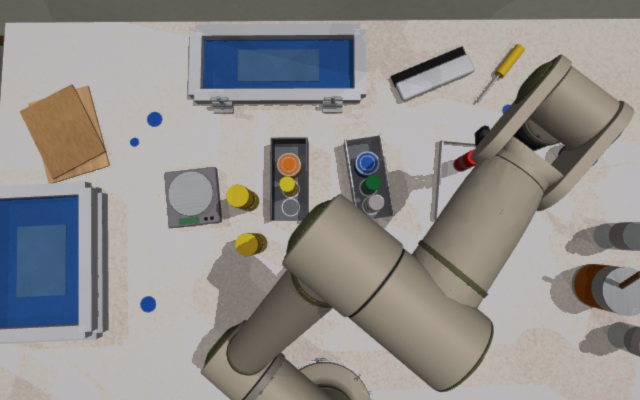

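Red stands in the tray (465,162). Yellow (288,185) hasn't moved, and the front ring shows empty at (290,207). Now the yellow.

Request:
step_arm(targets=[[[-0.14, -0.96, 0], [0, 0, 0]], [[-0.14, -0.96, 0], [0, 0, 0]], [[-0.14, -0.96, 0], [0, 0, 0]], [[-0.14, -0.96, 0], [0, 0, 0]], [[-0.14, -0.96, 0], [0, 0, 0]], [[-0.14, -0.96, 0], [0, 0, 0]], [[-0.14, -0.96, 0], [0, 0, 0]], [[-0.14, -0.96, 0], [0, 0, 0]]])

```text
time_s: 9.75
position: [0.5557, -0.0486, 0.2428]
tool_rot: [[1.0, 0.006, -0.003], [0.006, -1.0, 0.003], [-0.003, -0.003, -1.0]]
ft_force: [-0.5, -0.9, 0.4]
grip_width: 0.0651
gripper_force: 0.0
```

Request:
step_arm(targets=[[[-0.06, -0.469, 0], [0, 0, 0]], [[-0.06, -0.469, 0], [0, 0, 0]], [[-0.06, -0.469, 0], [0, 0, 0]], [[-0.06, -0.469, 0], [0, 0, 0]], [[-0.06, -0.469, 0], [0, 0, 0]], [[-0.06, -0.469, 0], [0, 0, 0]], [[-0.06, -0.469, 0], [0, 0, 0]], [[-0.06, -0.469, 0], [0, 0, 0]]])

```text
time_s: 10.42
position: [0.5396, 0.0846, 0.2431]
tool_rot: [[1.0, -0.002, -0.001], [-0.002, -1.0, -0.0], [-0.001, 0.0, -1.0]]
ft_force: [-0.4, -0.3, 0.3]
grip_width: 0.0648
gripper_force: 0.0
```

```bash
python3 - <<'E'
from h import *
s=env.observe();print(s['position'],s['grip_width'],s['q'])
E
```

```text
[0.5396448  0.08456668 0.24305445] 0.06483535650527285 [-3.51113636e+00  2.09897228e+01  7.36445583e+01 -9.56233408e-03
  8.54253380e+01  8.65942943e+01]
```

Request:
step_arm(targets=[[[0, -0.003, 0.1], [0, 0, 0]], [[0, -0.003, 0.2], [0, 0, 0]], [[0, -0.003, 0.3], [0, 0, 0]], [[0, -0.003, 0.4], [0, 0, 0]], [[0, -0.003, 0.48], [0, 0, 0]], [[0, -0.003, 0.52], [0, 0, 0]], [[0, -0.003, 0.54], [0, 0, 0]], [[0, -0.003, 0.54], [0, 0, 0]], [[0, -0.003, 0.54], [0, 0, 0]], [[0, -0.003, 0.54], [0, 0, 0]]])

```text
time_s: 11.25
position: [0.5402, 0.0863, 0.0827]
tool_rot: [[1.0, -0.001, 0.002], [-0.001, -1.0, -0.0], [0.002, 0.0, -1.0]]
ft_force: [0.4, 0.0, -0.1]
grip_width: 0.065
gripper_force: 0.0
```

Request:
step_arm(targets=[[[0, 0, 0], [0, 0, 0]], [[0, 0, 0], [0, 0, 0]], [[0, 0, 0], [0, 0, 0]], [[0, 0, 0], [0, 0, 0]], [[0, 0, 0], [0, 0, 0]], [[0, 0, 0], [0, 0, 0]], [[0, 0, 0], [0, 0, 0]], [[0, 0, 0], [0, 0, 0]], [[0, 0, 0], [0, 0, 0]], [[0, 0, 0], [0, 0, 0]]], jaw=20)

```text
time_s: 12.08
position: [0.5399, 0.0867, 0.0824]
tool_rot: [[1.0, -0.0, 0.002], [-0.0, -1.0, -0.0], [0.002, 0.0, -1.0]]
ft_force: [0.4, 0.1, 6.3]
grip_width: 0.0354
gripper_force: 29.7
```

Request:
step_arm(targets=[[[0, 0, -0.02], [0, 0, 0]], [[0, 0, -0.07], [0, 0, 0]], [[0, 0, -0.15], [0, 0, 0]], [[0, 0, -0.25], [0, 0, 0]], [[0, 0, -0.35], [0, 0, 0]], [[0, 0, -0.45], [0, 0, 0]], [[0, 0, -0.52], [0, 0, 0]], [[0, 0, -0.54], [0, 0, 0]], [[0, 0, -0.54], [0, 0, 0]], [[0, 0, -0.54], [0, 0, 0]]])

```text
time_s: 12.92
position: [0.5389, 0.0868, 0.2423]
tool_rot: [[1.0, -0.0, -0.002], [-0.0, -1.0, 0.0], [-0.002, -0.0, -1.0]]
ft_force: [-0.0, -0.5, -1.3]
grip_width: 0.0351
gripper_force: 30.2
```

Request:
step_arm(targets=[[[0, 0.04, 0], [0, 0, 0]], [[-0.01, 0.12, 0], [0, 0, 0]], [[-0.01, 0.22, 0], [0, 0, 0]], [[-0.02, 0.32, 0], [0, 0, 0]], [[-0.03, 0.43, 0], [0, 0, 0]], [[-0.03, 0.54, 0], [0, 0, 0]], [[-0.04, 0.65, 0], [0, 0, 0]], [[-0.05, 0.76, 0], [0, 0, 0]], [[-0.05, 0.86, 0], [0, 0, 0]], [[-0.06, 0.96, 0], [0, 0, 0]]])

```text
time_s: 13.75
position: [0.5205, -0.2035, 0.2419]
tool_rot: [[1.0, -0.001, -0.003], [-0.001, -1.0, 0.002], [-0.003, -0.002, -1.0]]
ft_force: [0.4, 0.7, -1.0]
grip_width: 0.0352
gripper_force: 30.3
```

Request:
step_arm(targets=[[[-0.01, 0.1, 0], [0, 0, 0]], [[-0.015, 0.2, 0], [0, 0, 0]], [[-0.02, 0.29, 0], [0, 0, 0]], [[-0.03, 0.37, 0], [0, 0, 0]], [[-0.033, 0.42, 0], [0, 0, 0]], [[-0.033, 0.44, 0], [0, 0, 0]], [[-0.033, 0.446, 0], [0, 0, 0]], [[-0.033, 0.446, 0], [0, 0, 0]], [[-0.033, 0.446, 0], [0, 0, 0]], [[-0.033, 0.446, 0], [0, 0, 0]]])

```text
time_s: 14.58
position: [0.5118, -0.3339, 0.2438]
tool_rot: [[1.0, 0.001, 0.0], [0.001, -1.0, 0.0], [0.0, -0.0, -1.0]]
ft_force: [-0.6, -0.0, -1.2]
grip_width: 0.0353
gripper_force: 30.2
```

Request:
step_arm(targets=[[[0, 0, 0.05], [0, 0, 0]], [[0, 0, 0.12], [0, 0, 0]], [[0, 0, 0.2], [0, 0, 0]], [[0, 0, 0.28], [0, 0, 0]], [[0, 0, 0.36], [0, 0, 0]], [[0, 0, 0.43], [0, 0, 0]], [[0, 0, 0.48], [0, 0, 0]], [[0, 0, 0.51], [0, 0, 0]], [[0, 0, 0.52], [0, 0, 0]], [[0, 0, 0.52], [0, 0, 0]]])

```text
time_s: 15.42
position: [0.5117, -0.3347, 0.0876]
tool_rot: [[1.0, 0.0, -0.0], [0.0, -1.0, 0.0], [-0.0, -0.0, -1.0]]
ft_force: [-0.3, -1.1, -1.5]
grip_width: 0.0355
gripper_force: 30.3
```

Contact is expected at about z 0.0834, so I go down 4.2 mm gently.

Request:
step_arm(targets=[[[0, 0, 0.003], [0, 0, 0]], [[0, 0, 0.006], [0, 0, 0]], [[0, 0, 0.009], [0, 0, 0]], [[0, 0, 0.012], [0, 0, 0]], [[0, 0, 0.014], [0, 0, 0]], [[0, 0, 0.015], [0, 0, 0]], [[0, 0, 0.015], [0, 0, 0]], [[0, 0, 0.015], [0, 0, 0]]])

```text
time_s: 16.08
position: [0.5116, -0.3352, 0.0835]
tool_rot: [[1.0, -0.0, 0.0], [-0.0, -1.0, -0.0], [0.0, 0.0, -1.0]]
ft_force: [-0.9, 0.5, 2.5]
grip_width: 0.0354
gripper_force: 30.6
```

Request:
step_arm(targets=[[[0, 0, 0], [0, 0, 0]], [[0, 0, 0], [0, 0, 0]], [[0, 0, 0], [0, 0, 0]], [[0, 0, 0], [0, 0, 0]], [[0, 0, 0], [0, 0, 0]], [[0, 0, 0], [0, 0, 0]], [[0, 0, 0], [0, 0, 0]], [[0, 0, 0], [0, 0, 0]]], jaw=70)

```text
time_s: 16.75
position: [0.5115, -0.3351, 0.0831]
tool_rot: [[1.0, -0.0, -0.0], [-0.0, -1.0, 0.0], [-0.0, -0.0, -1.0]]
ft_force: [-0.4, 0.1, 1.0]
grip_width: 0.0698
gripper_force: 0.0
```

Request:
step_arm(targets=[[[0, 0, -0.05], [0, 0, 0]], [[0, 0, -0.15], [0, 0, 0]], [[0, 0, -0.28], [0, 0, 0]], [[0, 0, -0.42], [0, 0, 0]], [[0, 0, -0.54], [0, 0, 0]], [[0, 0, -0.54], [0, 0, 0]], [[0, 0, -0.54], [0, 0, 0]]])

```text
time_s: 17.33
position: [0.5119, -0.3354, 0.2471]
tool_rot: [[1.0, -0.0, 0.003], [-0.0, -1.0, -0.003], [0.003, 0.003, -1.0]]
ft_force: [-0.7, 0.5, -1.1]
grip_width: 0.0701
gripper_force: 0.0
```

Request:
step_arm(targets=[[[0.18, -0.96, 0], [0, 0, 0]], [[0.18, -0.96, 0], [0, 0, -0.3]], [[0.18, -0.96, 0], [0, 0, -1]], [[0.18, -0.96, 0], [0, 0, -1]], [[0.18, -0.96, 0], [0, 0, -1]], [[0.18, -0.96, 0], [0, 0, -1]], [[0.18, -0.96, 0], [0, 0, -1]], [[0.18, -0.96, 0], [0, 0, -1]], [[0.18, -0.96, 0], [0, 0, -1]], [[0.18, -0.96, 0], [0, 0, -1]]])

```text
time_s: 18.17
position: [0.5652, -0.0471, 0.2438]
tool_rot: [[0.708, 0.706, -0.002], [0.706, -0.708, 0.0], [-0.001, -0.002, -1.0]]
ft_force: [-1.0, -0.2, 0.5]
grip_width: 0.0703
gripper_force: 0.0
```

Request:
step_arm(targets=[[[0, 0, 0], [0, 0, -0.3]], [[0, 0, 0], [0, 0, -1]], [[0, 0, 0], [0, 0, -1]], [[0, 0, 0], [0, 0, -1]], [[0, 0, 0], [0, 0, -1]], [[0, 0, 0], [0, 0, -1]], [[0, 0, 0], [0, 0, -1]], [[0, 0, 0], [0, 0, -1]], [[0, 0, 0], [0, 0, -1]], [[0, 0, 0], [0, 0, -1]]])

```text
time_s: 19.0
position: [0.5654, -0.0479, 0.2447]
tool_rot: [[0.004, 1.0, -0.001], [1.0, -0.004, 0.0], [0.0, -0.001, -1.0]]
ft_force: [-0.2, 0.2, -0.3]
grip_width: 0.0701
gripper_force: 0.0
```

```bash
python3 - <<'E'
from h import *
a=cam('top');save('c3',a['img'][120:270,150:500],2.2)
print(mid(a,(425,495,130,232),.108,.122))
for b in ((450,480,140,175),(450,480,176,215)): print(mid(a,b,.109,.12))
print('tin',mid(a,(270,310,145,180),.06,.072))
s=env.observe();print(s['position'],s['tool_rot'])
print('ring',ray(a,290,207,.003))
E
```

```text
(408, array([ 0.5555, -0.3388,  0.115 ]), array([0.1237, 0.0409, 0.0127]))
(173, array([ 0.5998, -0.3389,  0.1145]), array([0.0351, 0.0274, 0.0109]))
(192, array([ 0.5097, -0.3342,  0.1144]), array([0.032 , 0.0317, 0.0106]))
tin (476, array([0.5966, 0.0874, 0.0658]), array([0.0827, 0.0866, 0.0116]))
[ 0.56544228 -0.04773642  0.24483472] [[ 2.87135317e-03  9.99995759e-01 -4.86761027e-04]
 [ 9.99995869e-01 -2.87129048e-03  1.29435474e-04]
 [ 1.28037293e-04 -4.87130671e-04 -9.99999873e-01]]
ring [0.49181362 0.08640586 0.003     ]
```

View pics/c3.png

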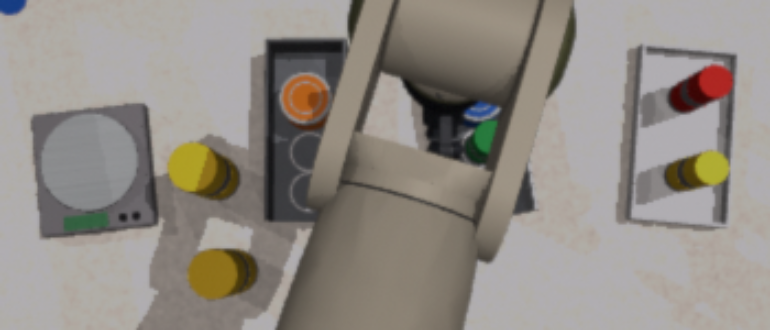

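Both bottles stand in the tray (crop 712,85 and 708,168), the tin is unmoved (305,97) and its front is clear. Now the tin.

Request:
step_arm(targets=[[[0.447, 0.089, 0], [0, 0, 0]], [[0.447, 0.089, 0], [0, 0, 0]], [[0.447, 0.089, 0], [0, 0, 0]], [[0.447, 0.089, 0], [0, 0, 0]], [[0.447, 0.089, 0], [0, 0, 0]], [[0.447, 0.089, 0], [0, 0, 0]], [[0.447, 0.089, 0], [0, 0, 0]], [[0.447, 0.089, 0], [0, 0, 0]]], jaw=74)

```text
time_s: 19.72
position: [0.5922, 0.0855, 0.2452]
tool_rot: [[0.002, 1.0, -0.0], [1.0, -0.002, -0.0], [-0.0, -0.0, -1.0]]
ft_force: [0.0, 0.3, 0.3]
grip_width: 0.0743
gripper_force: 0.0
```

Request:
step_arm(targets=[[[0, 0, 0.1], [0, 0, 0]], [[0, 0, 0.2], [0, 0, 0]], [[0, 0, 0.3], [0, 0, 0]], [[0, 0, 0.4], [0, 0, 0]], [[0, 0, 0.45], [0, 0, 0]], [[0, 0, 0.48], [0, 0, 0]], [[0, 0, 0.48], [0, 0, 0]], [[0, 0, 0.48], [0, 0, 0]]])

```text
time_s: 20.38
position: [0.5927, 0.0863, 0.1019]
tool_rot: [[0.001, 1.0, 0.001], [1.0, -0.001, -0.0], [-0.0, 0.001, -1.0]]
ft_force: [0.2, -0.6, 0.6]
grip_width: 0.074
gripper_force: 0.0
```

Request:
step_arm(targets=[[[0, 0, 0.04], [0, 0, 0]], [[0, 0, 0.08], [0, 0, 0]], [[0, 0, 0.12], [0, 0, 0]], [[0, 0, 0.16], [0, 0, 0]], [[0, 0, 0.2], [0, 0, 0]], [[0, 0, 0.24], [0, 0, 0]], [[0, 0, 0.265], [0, 0, 0]], [[0, 0, 0.265], [0, 0, 0]], [[0, 0, 0.265], [0, 0, 0]]])

```text
time_s: 21.13
position: [0.5928, 0.0868, 0.0226]
tool_rot: [[0.0, 1.0, 0.001], [1.0, -0.0, -0.0], [-0.0, 0.001, -1.0]]
ft_force: [-1.2, 0.5, 0.5]
grip_width: 0.074
gripper_force: 0.0
```

Request:
step_arm(targets=[[[0, 0, 0], [0, 0, 0]], [[0, 0, 0], [0, 0, 0]], [[0, 0, 0], [0, 0, 0]], [[0, 0, 0], [0, 0, 0]], [[0, 0, 0], [0, 0, 0]], [[0, 0, 0], [0, 0, 0]], [[0, 0, 0], [0, 0, 0]], [[0, 0, 0], [0, 0, 0]]], jaw=40, grip_force=40)

```text
time_s: 21.8
position: [0.5928, 0.0869, 0.023]
tool_rot: [[0.0, 1.0, 0.002], [1.0, -0.0, -0.0], [-0.0, 0.002, -1.0]]
ft_force: [-2.3, -0.1, 5.4]
grip_width: 0.0571
gripper_force: 43.0
```

Gripped (57 mm opening). Lift high enough to clear the 160 mm bench bottles.

Request:
step_arm(targets=[[[0, 0, -0.02], [0, 0, 0]], [[0, 0, -0.07], [0, 0, 0]], [[0, 0, -0.15], [0, 0, 0]], [[0, 0, -0.24], [0, 0, 0]], [[0, 0, -0.34], [0, 0, 0]], [[0, 0, -0.44], [0, 0, 0]], [[0, 0, -0.54], [0, 0, 0]], [[0, 0, -0.64], [0, 0, 0]], [[0, 0, -0.7], [0, 0, 0]], [[0, 0, -0.72], [0, 0, 0]]])

```text
time_s: 22.63
position: [0.5928, 0.087, 0.2411]
tool_rot: [[0.0, 1.0, 0.005], [1.0, -0.0, -0.0], [-0.0, 0.005, -1.0]]
ft_force: [0.7, 0.2, -3.0]
grip_width: 0.0572
gripper_force: 44.0
```

Request:
step_arm(targets=[[[0.03, 0, 0], [0, 0, 0]], [[0.1, -0.02, 0], [0, 0, 0]], [[0.2, -0.06, 0], [0, 0, 0]], [[0.3, -0.09, 0], [0, 0, 0]], [[0.4, -0.12, 0], [0, 0, 0]], [[0.5, -0.15, 0], [0, 0, 0]], [[0.6, -0.18, 0], [0, 0, 0]], [[0.7, -0.21, 0], [0, 0, 0]], [[0.77, -0.23, 0], [0, 0, 0]], [[0.8, -0.23, 0], [0, 0, 0]]])

```text
time_s: 23.47
position: [0.5209, 0.3302, 0.2353]
tool_rot: [[-0.003, 1.0, -0.004], [1.0, 0.003, -0.001], [-0.001, -0.004, -1.0]]
ft_force: [0.3, 0.1, -4.5]
grip_width: 0.0572
gripper_force: 44.0
```

Request:
step_arm(targets=[[[0, 0, 0], [0, 0, 0]], [[0, 0, 0], [0, 0, 0]], [[0, 0, 0], [0, 0, 0]], [[0, 0, 0], [0, 0, 0]]])

```text
time_s: 23.8
position: [0.5237, 0.3259, 0.2372]
tool_rot: [[0.002, 1.0, -0.001], [1.0, -0.002, -0.0], [-0.0, -0.001, -1.0]]
ft_force: [0.7, -0.0, -3.9]
grip_width: 0.0573
gripper_force: 44.0
```

```bash
python3 - <<'E'
from h import *
b=cam('side');save('s4',b['img']);s=env.observe();print(s['position'],s['q'])
E
```

```text
[0.52371969 0.32594823 0.23742025] [ 2.09194562e+01  2.84867384e+01  6.22089531e+01 -7.57718786e-03
  8.93303254e+01  2.10196208e+01]
```

View pics/s4.png

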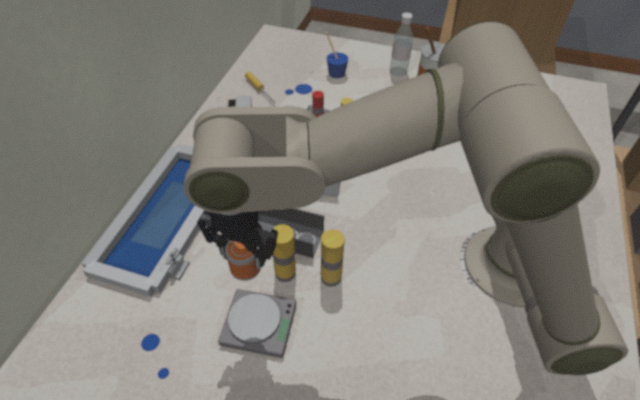

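The side view shows the tin held upright (243,260), clear of the bench bottles. Lowering to the pan, where contact is due at about z 0.054.

Request:
step_arm(targets=[[[0.005, 0, 0.04], [0, 0, 0]], [[0.012, 0, 0.11], [0, 0, 0]], [[0.012, 0, 0.19], [0, 0, 0]], [[0.012, 0, 0.27], [0, 0, 0]], [[0.012, 0, 0.35], [0, 0, 0]], [[0.012, 0, 0.43], [0, 0, 0]], [[0.012, 0, 0.5], [0, 0, 0]], [[0.012, 0, 0.55], [0, 0, 0]], [[0.012, 0, 0.58], [0, 0, 0]], [[0.012, 0, 0.58], [0, 0, 0]]])

```text
time_s: 24.68
position: [0.5229, 0.3297, 0.0619]
tool_rot: [[0.001, 1.0, -0.003], [1.0, -0.001, -0.001], [-0.001, -0.003, -1.0]]
ft_force: [-1.0, 0.7, -4.0]
grip_width: 0.0574
gripper_force: 44.0
```

Request:
step_arm(targets=[[[0, 0, 0.003], [0, 0, 0]], [[0, 0, 0.007], [0, 0, 0]], [[0, 0, 0.011], [0, 0, 0]], [[0, 0, 0.015], [0, 0, 0]], [[0, 0, 0.018], [0, 0, 0]], [[0, 0, 0.018], [0, 0, 0]], [[0, 0, 0.018], [0, 0, 0]]])

```text
time_s: 25.27
position: [0.5233, 0.3306, 0.0584]
tool_rot: [[0.0, 1.0, 0.0], [1.0, -0.0, 0.0], [0.0, 0.0, -1.0]]
ft_force: [-0.1, -0.6, -3.8]
grip_width: 0.0573
gripper_force: 44.0
```

Request:
step_arm(targets=[[[0, 0, 0.003], [0, 0, 0]], [[0, 0, 0.006], [0, 0, 0]], [[0, 0, 0.009], [0, 0, 0]], [[0, 0, 0.012], [0, 0, 0]], [[0, 0, 0.013], [0, 0, 0]], [[0, 0, 0.013], [0, 0, 0]], [[0, 0, 0.013], [0, 0, 0]]])

```text
time_s: 25.85
position: [0.5233, 0.3306, 0.0543]
tool_rot: [[0.0, 1.0, 0.0], [1.0, -0.0, 0.0], [0.0, 0.0, -1.0]]
ft_force: [0.3, 0.0, -3.6]
grip_width: 0.0573
gripper_force: 44.0
```

Request:
step_arm(targets=[[[0, 0, 0.002], [0, 0, 0]], [[0, 0, 0.004], [0, 0, 0]], [[0, 0, 0.005], [0, 0, 0]], [[0, 0, 0.005], [0, 0, 0]], [[0, 0, 0.005], [0, 0, 0]]])

```text
time_s: 26.27
position: [0.5234, 0.3307, 0.054]
tool_rot: [[0.0, 1.0, 0.001], [1.0, -0.0, 0.0], [0.0, 0.001, -1.0]]
ft_force: [-3.6, -1.4, 5.8]
grip_width: 0.057
gripper_force: 44.9
```

Request:
step_arm(targets=[[[0, 0, 0], [0, 0, 0]], [[0, 0, 0], [0, 0, 0]], [[0, 0, 0], [0, 0, 0]], [[0, 0, 0], [0, 0, 0]], [[0, 0, 0], [0, 0, 0]], [[0, 0, 0], [0, 0, 0]], [[0, 0, 0], [0, 0, 0]], [[0, 0, 0], [0, 0, 0]]], jaw=76)

```text
time_s: 26.93
position: [0.5234, 0.3306, 0.0528]
tool_rot: [[0.0, 1.0, 0.0], [1.0, -0.0, 0.0], [0.0, 0.0, -1.0]]
ft_force: [0.6, -0.5, 0.4]
grip_width: 0.0762
gripper_force: 0.0
```

Request:
step_arm(targets=[[[0, 0, -0.04], [0, 0, 0]], [[0, 0, -0.1], [0, 0, 0]], [[0, 0, -0.2], [0, 0, 0]], [[0, 0, -0.3], [0, 0, 0]], [[0, 0, -0.42], [0, 0, 0]], [[0, 0, -0.54], [0, 0, 0]], [[0, 0, -0.62], [0, 0, 0]], [[0, 0, -0.63], [0, 0, 0]], [[0, 0, -0.63], [0, 0, 0]]])

```text
time_s: 27.68
position: [0.5236, 0.3308, 0.2433]
tool_rot: [[0.0, 1.0, 0.003], [1.0, -0.0, 0.001], [0.001, 0.003, -1.0]]
ft_force: [0.1, 0.6, -1.1]
grip_width: 0.0761
gripper_force: 0.0
```

Request:
step_arm(targets=[[[-0.96, 0, 0], [0, 0, 0]], [[-0.96, 0, 0], [0, 0, 0.3]], [[-0.96, 0, 0], [0, 0, 1]], [[-0.96, 0, 0], [0, 0, 1]], [[-0.96, 0, 0], [0, 0, 1]], [[-0.96, 0, 0], [0, 0, 1]], [[-0.96, 0, 0], [0, 0, 1]], [[-0.96, 0, 0], [0, 0, 1]], [[-0.96, 0, 0], [0, 0, 1]], [[-0.96, 0, 0], [0, 0, 1]]], jaw=65)

```text
time_s: 28.52
position: [0.5228, 0.0427, 0.2405]
tool_rot: [[0.706, 0.708, -0.003], [0.708, -0.706, 0.001], [-0.001, -0.002, -1.0]]
ft_force: [0.1, 1.5, -0.2]
grip_width: 0.0651
gripper_force: 0.0
```

Request:
step_arm(targets=[[[0, 0, 0], [0, 0, 0.3]], [[0, 0, 0], [0, 0, 1]], [[0, 0, 0], [0, 0, 1]], [[0, 0, 0], [0, 0, 1]], [[0, 0, 0], [0, 0, 1]], [[0, 0, 0], [0, 0, 1]], [[0, 0, 0], [0, 0, 1]], [[0, 0, 0], [0, 0, 1]], [[0, 0, 0], [0, 0, 1]], [[0, 0, 0], [0, 0, 1]]])

```text
time_s: 29.35
position: [0.5231, 0.0433, 0.2415]
tool_rot: [[1.0, 0.003, -0.001], [0.003, -1.0, 0.0], [-0.001, -0.0, -1.0]]
ft_force: [-0.4, 0.5, 0.7]
grip_width: 0.0651
gripper_force: 0.0
```

```bash
python3 - <<'E'
from h import *
a=cam('top');save('c5',a['img'][120:270,150:500],2.2)
print('tin',mid(a,(155,225,155,225),.085,.105))
P=cloud(a)
hsv=cv2.cvtColor(a['img'],cv2.COLOR_RGB2HSV);m=(hsv[...,0]>=5)&(hsv[...,0]<=17)&(hsv[...,1]>140)&(P[...,2]>.085);m[:,225:]=0
Q=P[m];print((Q.min(0)+Q.max(0))/2,np.ptp(Q,0))
s=env.observe();print(s['position'],s['tool_rot'])
E
```

```text
tin (511, array([0.5232, 0.3292, 0.0942]), array([0.0563, 0.0576, 0.0181]))
[0.52255011 0.32758682 0.094575  ] [0.04898703 0.05443757 0.01747895]
[0.52316127 0.04314261 0.24155936] [[ 9.99997187e-01  2.32336358e-03 -4.77212871e-04]
 [ 2.32341286e-03 -9.99997296e-01  1.02744551e-04]
 [-4.76972867e-04 -1.03853025e-04 -9.99999881e-01]]
```

View pics/c5.png

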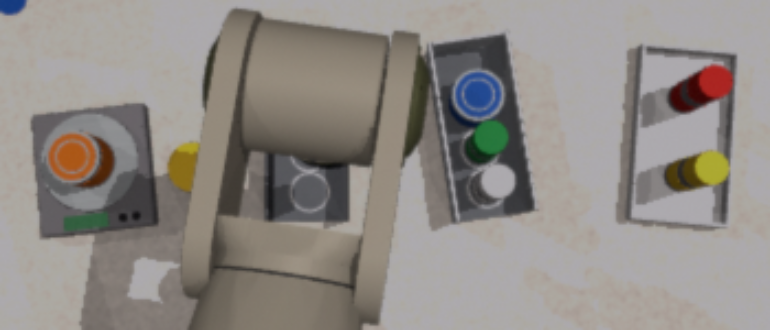

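The tin stands on the pan (crop 72,157), measured at (0.523, 0.329), which is within 1 mm of the pan's centre. Now the yellow bottle goes back.

Request:
step_arm(targets=[[[-0.03, 0.9, 0], [0, 0, 0]], [[-0.03, 0.9, 0], [0, 0, 0]], [[-0.03, 0.9, 0], [0, 0, 0]], [[-0.03, 0.9, 0], [0, 0, 0]], [[-0.03, 0.9, 0], [0, 0, 0]], [[-0.03, 0.9, 0], [0, 0, 0]], [[-0.03, 0.9, 0], [0, 0, 0]], [[-0.03, 0.9, 0], [0, 0, 0]]])

```text
time_s: 30.07
position: [0.5138, -0.2314, 0.2411]
tool_rot: [[1.0, -0.004, -0.001], [-0.004, -1.0, -0.0], [-0.001, 0.0, -1.0]]
ft_force: [-1.1, 0.1, -0.9]
grip_width: 0.0648
gripper_force: 0.0
```

Request:
step_arm(targets=[[[-0.01, 0.2, 0], [0, 0, 0]], [[-0.01, 0.3, 0], [0, 0, 0]], [[-0.01, 0.36, 0], [0, 0, 0]], [[-0.01, 0.36, 0], [0, 0, 0]], [[-0.01, 0.36, 0], [0, 0, 0]], [[-0.01, 0.36, 0], [0, 0, 0]], [[-0.01, 0.36, 0], [0, 0, 0]]])

```text
time_s: 30.65
position: [0.5115, -0.3339, 0.2421]
tool_rot: [[1.0, 0.002, 0.0], [0.002, -1.0, 0.0], [0.0, -0.0, -1.0]]
ft_force: [-0.6, 0.3, -1.6]
grip_width: 0.065
gripper_force: 0.0
```

Request:
step_arm(targets=[[[0, 0, 0.1], [0, 0, 0]], [[0, 0, 0.2], [0, 0, 0]], [[0, 0, 0.3], [0, 0, 0]], [[0, 0, 0.4], [0, 0, 0]], [[0, 0, 0.48], [0, 0, 0]], [[0, 0, 0.52], [0, 0, 0]], [[0, 0, 0.53], [0, 0, 0]], [[0, 0, 0.53], [0, 0, 0]], [[0, 0, 0.53], [0, 0, 0]]])

```text
time_s: 31.4
position: [0.5118, -0.3352, 0.0841]
tool_rot: [[1.0, 0.001, 0.001], [0.001, -1.0, -0.001], [0.001, 0.001, -1.0]]
ft_force: [-0.3, -0.6, -0.3]
grip_width: 0.065
gripper_force: 0.0
```

Request:
step_arm(targets=[[[0, 0, 0], [0, 0, 0]], [[0, 0, 0], [0, 0, 0]], [[0, 0, 0], [0, 0, 0]], [[0, 0, 0], [0, 0, 0]], [[0, 0, 0], [0, 0, 0]], [[0, 0, 0], [0, 0, 0]], [[0, 0, 0], [0, 0, 0]], [[0, 0, 0], [0, 0, 0]], [[0, 0, 0], [0, 0, 0]]], jaw=20, grip_force=30)

```text
time_s: 32.15
position: [0.5116, -0.3356, 0.084]
tool_rot: [[1.0, -0.0, 0.002], [-0.0, -1.0, -0.001], [0.002, 0.001, -1.0]]
ft_force: [0.5, 0.5, 6.6]
grip_width: 0.0353
gripper_force: 29.8
```

Request:
step_arm(targets=[[[0, 0, -0.02], [0, 0, 0]], [[0, 0, -0.07], [0, 0, 0]], [[0, 0, -0.15], [0, 0, 0]], [[0, 0, -0.25], [0, 0, 0]], [[0, 0, -0.35], [0, 0, 0]], [[0, 0, -0.45], [0, 0, 0]], [[0, 0, -0.52], [0, 0, 0]], [[0, 0, -0.54], [0, 0, 0]], [[0, 0, -0.54], [0, 0, 0]], [[0, 0, -0.54], [0, 0, 0]]])

```text
time_s: 32.98
position: [0.5108, -0.3351, 0.2434]
tool_rot: [[1.0, -0.0, -0.002], [-0.0, -1.0, 0.002], [-0.002, -0.002, -1.0]]
ft_force: [-0.6, -0.1, -2.8]
grip_width: 0.035
gripper_force: 30.4
```

Request:
step_arm(targets=[[[0, -0.04, 0], [0, 0, 0]], [[0.01, -0.12, 0], [0, 0, 0]], [[0.01, -0.22, 0], [0, 0, 0]], [[0.02, -0.32, 0], [0, 0, 0]], [[0.03, -0.43, 0], [0, 0, 0]], [[0.03, -0.54, 0], [0, 0, 0]], [[0.04, -0.65, 0], [0, 0, 0]], [[0.05, -0.76, 0], [0, 0, 0]], [[0.05, -0.86, 0], [0, 0, 0]], [[0.06, -0.96, 0], [0, 0, 0]]])

```text
time_s: 33.82
position: [0.5279, -0.0449, 0.2434]
tool_rot: [[1.0, 0.0, -0.003], [0.0, -1.0, 0.001], [-0.003, -0.001, -1.0]]
ft_force: [1.0, -0.6, -1.5]
grip_width: 0.0354
gripper_force: 30.3
```

Request:
step_arm(targets=[[[0.01, -0.1, 0], [0, 0, 0]], [[0.015, -0.2, 0], [0, 0, 0]], [[0.02, -0.29, 0], [0, 0, 0]], [[0.03, -0.37, 0], [0, 0, 0]], [[0.035, -0.42, 0], [0, 0, 0]], [[0.035, -0.44, 0], [0, 0, 0]], [[0.035, -0.446, 0], [0, 0, 0]], [[0.035, -0.446, 0], [0, 0, 0]], [[0.035, -0.446, 0], [0, 0, 0]], [[0.035, -0.446, 0], [0, 0, 0]]])

```text
time_s: 34.65
position: [0.5397, 0.0855, 0.2446]
tool_rot: [[1.0, -0.001, -0.0], [-0.001, -1.0, -0.0], [-0.0, 0.0, -1.0]]
ft_force: [0.1, 0.0, -2.3]
grip_width: 0.0354
gripper_force: 30.4
```

Request:
step_arm(targets=[[[0, 0, 0.05], [0, 0, 0]], [[0, 0, 0.12], [0, 0, 0]], [[0, 0, 0.2], [0, 0, 0]], [[0, 0, 0.28], [0, 0, 0]], [[0, 0, 0.36], [0, 0, 0]], [[0, 0, 0.43], [0, 0, 0]], [[0, 0, 0.48], [0, 0, 0]], [[0, 0, 0.51], [0, 0, 0]], [[0, 0, 0.52], [0, 0, 0]], [[0, 0, 0.52], [0, 0, 0]]])

```text
time_s: 35.48
position: [0.5398, 0.086, 0.0887]
tool_rot: [[1.0, -0.001, -0.0], [-0.001, -1.0, 0.0], [-0.0, -0.0, -1.0]]
ft_force: [0.6, -0.5, -1.0]
grip_width: 0.0351
gripper_force: 30.4
```

Request:
step_arm(targets=[[[0, 0, 0.003], [0, 0, 0]], [[0, 0, 0.007], [0, 0, 0]], [[0, 0, 0.011], [0, 0, 0]], [[0, 0, 0.015], [0, 0, 0]], [[0, 0, 0.018], [0, 0, 0]], [[0, 0, 0.019], [0, 0, 0]], [[0, 0, 0.019], [0, 0, 0]], [[0, 0, 0.019], [0, 0, 0]]])

```text
time_s: 36.15
position: [0.5398, 0.0864, 0.0831]
tool_rot: [[1.0, -0.0, 0.0], [-0.0, -1.0, 0.0], [0.0, -0.0, -1.0]]
ft_force: [1.2, 1.5, -2.0]
grip_width: 0.0353
gripper_force: 30.4
```

Request:
step_arm(targets=[[[0, 0, 0.002], [0, 0, 0]], [[0, 0, 0.004], [0, 0, 0]], [[0, 0, 0.004], [0, 0, 0]], [[0, 0, 0.004], [0, 0, 0]]])

```text
time_s: 36.48
position: [0.5401, 0.0864, 0.083]
tool_rot: [[1.0, -0.0, 0.002], [-0.0, -1.0, -0.0], [0.002, 0.0, -1.0]]
ft_force: [-1.4, 0.6, 8.2]
grip_width: 0.0353
gripper_force: 31.4
```

Contact. I release and go back for red, which was left at TCP (0.5995, -0.343).

Request:
step_arm(targets=[[[0, 0, 0], [0, 0, 0]], [[0, 0, 0], [0, 0, 0]], [[0, 0, 0], [0, 0, 0]], [[0, 0, 0], [0, 0, 0]], [[0, 0, 0], [0, 0, 0]], [[0, 0, 0], [0, 0, 0]], [[0, 0, 0], [0, 0, 0]], [[0, 0, 0], [0, 0, 0]]], jaw=65)

```text
time_s: 37.15
position: [0.5398, 0.0864, 0.0819]
tool_rot: [[1.0, -0.0, -0.0], [-0.0, -1.0, -0.0], [-0.0, 0.0, -1.0]]
ft_force: [0.7, -0.3, 0.9]
grip_width: 0.065
gripper_force: 0.0
```

Request:
step_arm(targets=[[[0, 0, -0.05], [0, 0, 0]], [[0, 0, -0.15], [0, 0, 0]], [[0, 0, -0.28], [0, 0, 0]], [[0, 0, -0.42], [0, 0, 0]], [[0, 0, -0.54], [0, 0, 0]], [[0, 0, -0.54], [0, 0, 0]], [[0, 0, -0.54], [0, 0, 0]]])

```text
time_s: 37.73
position: [0.5403, 0.0864, 0.2456]
tool_rot: [[1.0, -0.0, 0.004], [-0.0, -1.0, -0.0], [0.004, 0.0, -1.0]]
ft_force: [0.4, 0.3, -0.6]
grip_width: 0.0649
gripper_force: 0.0
```

Request:
step_arm(targets=[[[0.14, 0.96, 0], [0, 0, 0]], [[0.14, 0.96, 0], [0, 0, 0]], [[0.14, 0.96, 0], [0, 0, 0]], [[0.14, 0.96, 0], [0, 0, 0]], [[0.14, 0.96, 0], [0, 0, 0]], [[0.14, 0.96, 0], [0, 0, 0]], [[0.14, 0.96, 0], [0, 0, 0]], [[0.14, 0.96, 0], [0, 0, 0]], [[0.14, 0.96, 0], [0, 0, 0]]])

```text
time_s: 38.48
position: [0.5812, -0.2034, 0.2413]
tool_rot: [[1.0, -0.003, -0.004], [-0.003, -1.0, 0.002], [-0.004, -0.002, -1.0]]
ft_force: [0.4, 0.5, -0.3]
grip_width: 0.065
gripper_force: 0.0
```

Request:
step_arm(targets=[[[0.06, 0.472, 0], [0, 0, 0]], [[0.06, 0.472, 0], [0, 0, 0]], [[0.06, 0.472, 0], [0, 0, 0]], [[0.06, 0.472, 0], [0, 0, 0]], [[0.06, 0.472, 0], [0, 0, 0]], [[0.06, 0.472, 0], [0, 0, 0]], [[0.06, 0.472, 0], [0, 0, 0]], [[0.06, 0.472, 0], [0, 0, 0]]])

```text
time_s: 39.15
position: [0.6, -0.3413, 0.2441]
tool_rot: [[1.0, 0.002, -0.0], [0.002, -1.0, 0.0], [-0.0, -0.0, -1.0]]
ft_force: [0.7, 0.5, -0.0]
grip_width: 0.0651
gripper_force: 0.0
```

```bash
python3 - <<'E'
from h import *
a=cam('top');s=env.observe();print(s['position'],s['tool_rot'][0])
print('yellow',mid(a,(272,306,165,200),.108,.122),'was',.5372,.086)
E
```

```text
[ 0.59999074 -0.34147365  0.24428245] [9.99998472e-01 1.74450683e-03 1.12090251e-04]
yellow (191, array([0.5384, 0.0859, 0.1146]), array([0.0346, 0.0345, 0.012 ])) was 0.5372 0.086
```

Yellow is back within about 1 mm. Next, grip red.

Request:
step_arm(targets=[[[0, 0.003, 0.1], [0, 0, 0]], [[0, 0.003, 0.2], [0, 0, 0]], [[0, 0.003, 0.3], [0, 0, 0]], [[0, 0.003, 0.4], [0, 0, 0]], [[0, 0.003, 0.48], [0, 0, 0]], [[0, 0.003, 0.52], [0, 0, 0]], [[0, 0.003, 0.54], [0, 0, 0]], [[0, 0.003, 0.54], [0, 0, 0]], [[0, 0.003, 0.54], [0, 0, 0]]])

```text
time_s: 39.95
position: [0.6003, -0.3442, 0.0835]
tool_rot: [[1.0, 0.0, 0.002], [0.0, -1.0, -0.001], [0.002, 0.001, -1.0]]
ft_force: [-0.3, -0.2, 0.2]
grip_width: 0.0649
gripper_force: 0.0
```

Request:
step_arm(targets=[[[0, 0, 0], [0, 0, 0]], [[0, 0, 0], [0, 0, 0]], [[0, 0, 0], [0, 0, 0]], [[0, 0, 0], [0, 0, 0]], [[0, 0, 0], [0, 0, 0]], [[0, 0, 0], [0, 0, 0]], [[0, 0, 0], [0, 0, 0]], [[0, 0, 0], [0, 0, 0]], [[0, 0, 0], [0, 0, 0]]], jaw=20)

```text
time_s: 40.7
position: [0.6002, -0.3441, 0.0834]
tool_rot: [[1.0, -0.0, 0.002], [-0.0, -1.0, -0.001], [0.002, 0.001, -1.0]]
ft_force: [-0.9, 2.2, 7.7]
grip_width: 0.0351
gripper_force: 29.6
```

Request:
step_arm(targets=[[[0, 0, -0.02], [0, 0, 0]], [[0, 0, -0.07], [0, 0, 0]], [[0, 0, -0.15], [0, 0, 0]], [[0, 0, -0.25], [0, 0, 0]], [[0, 0, -0.35], [0, 0, 0]], [[0, 0, -0.45], [0, 0, 0]], [[0, 0, -0.52], [0, 0, 0]], [[0, 0, -0.54], [0, 0, 0]], [[0, 0, -0.54], [0, 0, 0]], [[0, 0, -0.54], [0, 0, 0]]])

```text
time_s: 41.53
position: [0.5993, -0.344, 0.2424]
tool_rot: [[1.0, -0.0, -0.002], [-0.0, -1.0, 0.001], [-0.002, -0.001, -1.0]]
ft_force: [0.1, 0.0, -2.2]
grip_width: 0.0353
gripper_force: 30.2
```

Request:
step_arm(targets=[[[-0.01, -0.04, 0], [0, 0, 0]], [[-0.03, -0.12, 0], [0, 0, 0]], [[-0.06, -0.22, 0], [0, 0, 0]], [[-0.08, -0.32, 0], [0, 0, 0]], [[-0.11, -0.43, 0], [0, 0, 0]], [[-0.14, -0.54, 0], [0, 0, 0]], [[-0.16, -0.65, 0], [0, 0, 0]], [[-0.19, -0.76, 0], [0, 0, 0]], [[-0.21, -0.86, 0], [0, 0, 0]], [[-0.24, -0.96, 0], [0, 0, 0]]])

```text
time_s: 42.37
position: [0.5266, -0.0544, 0.2419]
tool_rot: [[1.0, -0.0, -0.003], [-0.0, -1.0, 0.001], [-0.003, -0.001, -1.0]]
ft_force: [-0.5, 0.7, -1.6]
grip_width: 0.0352
gripper_force: 30.1
```

Request:
step_arm(targets=[[[-0.03, -0.1, 0], [0, 0, 0]], [[-0.05, -0.2, 0], [0, 0, 0]], [[-0.07, -0.3, 0], [0, 0, 0]], [[-0.09, -0.38, 0], [0, 0, 0]], [[-0.11, -0.44, 0], [0, 0, 0]], [[-0.116, -0.465, 0], [0, 0, 0]], [[-0.116, -0.472, 0], [0, 0, 0]], [[-0.116, -0.472, 0], [0, 0, 0]], [[-0.116, -0.472, 0], [0, 0, 0]], [[-0.116, -0.472, 0], [0, 0, 0]]])

```text
time_s: 43.2
position: [0.4933, 0.0845, 0.2436]
tool_rot: [[1.0, -0.002, -0.001], [-0.002, -1.0, -0.0], [-0.001, 0.0, -1.0]]
ft_force: [-0.1, -0.6, -1.5]
grip_width: 0.0354
gripper_force: 30.1
```

```bash
python3 - <<'E'
from h import *
s=env.observe();print(s['position'],s['tool_rot'][0])
E
```

```text
[0.49328945 0.08451386 0.24355736] [ 9.99998666e-01 -1.54013776e-03 -5.44865916e-04]
```

Request:
step_arm(targets=[[[0, 0, 0.05], [0, 0, 0]], [[0, 0, 0.12], [0, 0, 0]], [[0, 0, 0.2], [0, 0, 0]], [[0, 0, 0.28], [0, 0, 0]], [[0, 0, 0.36], [0, 0, 0]], [[0, 0, 0.43], [0, 0, 0]], [[0, 0, 0.48], [0, 0, 0]], [[0, 0, 0.51], [0, 0, 0]], [[0, 0, 0.52], [0, 0, 0]], [[0, 0, 0.52], [0, 0, 0]]])

```text
time_s: 44.03
position: [0.4931, 0.0851, 0.0877]
tool_rot: [[1.0, -0.001, -0.001], [-0.001, -1.0, 0.0], [-0.001, -0.0, -1.0]]
ft_force: [-0.1, 0.3, -0.8]
grip_width: 0.0358
gripper_force: 30.1
```

Request:
step_arm(targets=[[[0, 0, 0.003], [0, 0, 0]], [[0, 0, 0.006], [0, 0, 0]], [[0, 0, 0.009], [0, 0, 0]], [[0, 0, 0.012], [0, 0, 0]], [[0, 0, 0.014], [0, 0, 0]], [[0, 0, 0.015], [0, 0, 0]], [[0, 0, 0.015], [0, 0, 0]], [[0, 0, 0.015], [0, 0, 0]]])

```text
time_s: 44.7
position: [0.493, 0.0855, 0.0835]
tool_rot: [[1.0, -0.0, 0.0], [-0.0, -1.0, -0.0], [0.0, 0.0, -1.0]]
ft_force: [-0.2, 0.4, -2.3]
grip_width: 0.0355
gripper_force: 30.1
```

Request:
step_arm(targets=[[[0, 0, 0.002], [0, 0, 0]], [[0, 0, 0.004], [0, 0, 0]], [[0, 0, 0.005], [0, 0, 0]], [[0, 0, 0.005], [0, 0, 0]], [[0, 0, 0.005], [0, 0, 0]]])

```text
time_s: 45.12
position: [0.4933, 0.0855, 0.0823]
tool_rot: [[1.0, -0.0, 0.001], [-0.0, -1.0, 0.0], [0.001, -0.0, -1.0]]
ft_force: [0.4, 0.1, 5.2]
grip_width: 0.0353
gripper_force: 30.7
```

Request:
step_arm(targets=[[[0, 0, 0], [0, 0, 0]], [[0, 0, 0], [0, 0, 0]], [[0, 0, 0], [0, 0, 0]], [[0, 0, 0], [0, 0, 0]], [[0, 0, 0], [0, 0, 0]], [[0, 0, 0], [0, 0, 0]], [[0, 0, 0], [0, 0, 0]], [[0, 0, 0], [0, 0, 0]]], jaw=65)

```text
time_s: 45.78
position: [0.4929, 0.0855, 0.0819]
tool_rot: [[1.0, -0.0, -0.0], [-0.0, -1.0, -0.0], [-0.0, 0.0, -1.0]]
ft_force: [0.6, 0.0, 0.5]
grip_width: 0.0649
gripper_force: 0.0
```

Request:
step_arm(targets=[[[0, 0, -0.05], [0, 0, 0]], [[0, 0, -0.15], [0, 0, 0]], [[0, 0, -0.28], [0, 0, 0]], [[0, 0, -0.42], [0, 0, 0]], [[0, 0, -0.54], [0, 0, 0]], [[0, 0, -0.54], [0, 0, 0]], [[0, 0, -0.54], [0, 0, 0]]])

```text
time_s: 46.37
position: [0.4935, 0.0855, 0.2455]
tool_rot: [[1.0, -0.0, 0.004], [-0.0, -1.0, -0.0], [0.004, 0.0, -1.0]]
ft_force: [-0.5, -0.5, -1.2]
grip_width: 0.0648
gripper_force: 0.0
```

Request:
step_arm(targets=[[[0, 0.96, 0], [0, 0, 0]], [[0, 0.96, 0], [0, 0, 0]], [[0, 0.96, 0], [0, 0, 0]], [[0, 0.96, 0], [0, 0, 0]], [[0, 0.96, 0], [0, 0, 0]], [[0, 0.96, 0], [0, 0, 0]], [[0, 0.96, 0], [0, 0, 0]], [[0, 0.96, 0], [0, 0, 0]], [[0, 0.96, 0], [0, 0, 0]], [[0, 0.96, 0], [0, 0, 0]]])

```text
time_s: 47.2
position: [0.4925, -0.2019, 0.2426]
tool_rot: [[1.0, -0.0, -0.002], [-0.0, -1.0, 0.002], [-0.002, -0.002, -1.0]]
ft_force: [0.2, 0.5, -0.0]
grip_width: 0.0649
gripper_force: 0.0
```

```bash
python3 - <<'E'
from h import *
a=cam('top');save('c6',a['img'][120:270,150:500],2.2)
print('yellow',mid(a,(272,306,165,194),.108,.122),'red',mid(a,(272,306,196,222),.108,.122))
print('tin',mid(a,(155,225,155,225),.085,.105))
E
```

```text
yellow (195, array([0.5386, 0.0859, 0.1147]), array([0.0347, 0.0344, 0.0115])) red (195, array([0.4927, 0.0858, 0.1137]), array([0.0343, 0.0343, 0.0105]))
tin (507, array([0.5233, 0.3282, 0.094 ]), array([0.0564, 0.0574, 0.0162]))
```

View pics/c6.png

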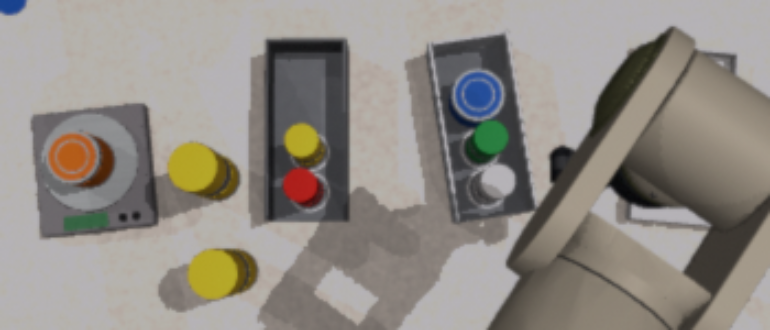

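The tin is on the pan (72,157). Red (302,187) and yellow (303,142) are back on their spots, and the light bay is untouched. I'm handing in the job.

```bash
python3 -c "
from h import *
print(close_job())"
```

```text
the job is handed in; nothing more can be done
None
```

I handed the job in at about 47 s; no verdict came back, but the last camera check showed the orange tin within 2 mm of the pan's centre, the red and yellow bottles upright within about 2 mm of where they started, and the light bay undisturbed.

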